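# Stow the last specimen pot and press the lids home

## Robot

A 7-joint arm with a two-finger parallel gripper is mounted at the origin on the work surface. World frame = base frame: x ahead of the robot, y to its left, z up, the work surface at z = 0. Lengths are in m, angles in rad, forces in N, time in s.
With the tool pointing down it reaches from about 0.35 to 0.9 m from the base axis. Payload 19.9 kg.
Tool frame: the origin (TCP) lies on the centre line of the jaws, within the pads' length; the fingertips stand finger_overhang ahead of it and the grasp point (between the pads) lies 2 mm behind it (finger_overhang is the distance from the TCP to the fingertips, in m); z points along the fingers, y is the line along which they close (so a half turn about z gives the same grasp; the last joint's range is limited). The gripper opens to 85 mm and grips with 20 to 120 N. Pads are 22 mm wide; open, the fingers measure 114 mm over their backs; the gripper's body (76 mm by 85 mm) begins 54 mm behind the grasp point. The pads swing forward as they close: fully open they stand 13 mm farther back than shut.
Start: joints at [-0.042, 0.417, -0.01, 1.614, 0.005, 1.111, -0.053], TCP at [0.625, 0, 0.248] pointing down, gripper open.
Joint ranges: [-2.81, 2.81], [-0.39, 2.02], [-1.27, 1.25], [0.06, 2.57], [-1.19, 4.33], [0.19, 2], [-2.82, 2.82]. Speed limits (rad/s): [1.89, 1.89, 2.39, 2.39, 3.01, 3.01, 3.01].

## Interface

Orientations are given as a unit quaternion [x, y, z, w].
In Python, from station import state, capture, hand_in, finger_overhang gives the robot as it stands.
- The arm moves only by the tool carry_out, never from a script. Its argument "targets" is a list of rows, each a list of 5 numbers: the opening, from 0 (shut) to 1 (fully open), then the shift along the tool's x, y, z in cm, then the turn about the tool's z in rad. A call has 1 to 12 rows; each row shifts and turns the commanded pose from where the row before left it, along the tool's axes as they then stand; what a row does not reach is not made up. A row lasts 1/8 s, in which the tool goes at most 62.5 mm and 10.7 degrees, less where a joint would pass 70% of its speed; a pose out of reach is approached as far as the arm can. A call is refused whole if a number of a shift passes 6.25 or a number of a turn 0.188, either way. A call with a gripper value outside its range is refused whole. The fingers move at their own pace and stop on an object; the grip force is fixed at half the most. Time passes only in rows, so rows that do not move let the fingers close. It gives the time, the measured TCP pose, the force, the opening and the grip force at its end, in the units of the state.
- state(): the state, without advancing time (a new reading comes with each control period).
- capture(name): name is "scene" or "side" or "wrist"; returns a dict with "frame" (400x640x3 uint8, red, green, blue), "fx", "fy", "cx", "cy" (pixels), "distortion" ([k1, k2, p1, p2, k3] as OpenCV has them; the pictures are not rectified), "extrinsics" (4x4, takes a point from camera to world coordinates); the wrist camera has in their place "mount" (4x4, takes a point from camera to tool coordinates, whose origin is the TCP and whose axes are the flange's). Camera axes: x right, y down, z forward; pixel columns grow to the right and rows downward; lengths in m; the calibration is good to about 2 mm. A picture is of the moment at which its call begins: read the wrist's pose just before it. There is no depth.
- hand_in(): hands the job in; it is judged then, once.
The state is a dict: "time": time; "joint_pos": joint angles; "qd": joint speeds; "effort": joint torques, N m; "tcp_pos": TCP position; "ee_rot": TCP orientation; "ft_force": force on the tool from outside, world axes, zero at the start; "moment": the same for the moment, N m; "gripper_width": opening from 0.0 (shut) to 1.0 (fully open); "finger_force": force on a finger pad.
Only numpy, scipy, OpenCV 4.12 (cv2) and the standard library are available. Lean on these libraries where they do the work, as an engineer would, in place of code of your own. Each camera call takes 0.05 s, during which the arm holds its last target. There are 200 camera calls.

## Task

Set the specimen pot that is still on the bench down gently in the free part of the tray, upright on the tray's floor, and press the lids of all three pots down until every one is fully home, in whichever order suits. Leave the pots standing upright in the tray, and leave the dishes and the beaker where they are.

Things in the scene. Friction and masses are not known exactly. Their poses are not given: they have to be found in the camera images.
- tray: shallow white plastic tray, fixed to the bench, outside 228 mm (its x) by 298 mm (its y), 30 mm high, walls and floor 4 mm thick; origin at the centre of its underside, on the bench top. A quarter of its floor is free
- pot_a_mid (a point): white plastic specimen pot with a broad paper label band, round, 50 mm diameter, upright; its point is on its axis 40 mm above its underside (z up). The straight body is 66 mm high (grip it there), above it the grey lid; pot with its lid home is 78 mm high, 86 mm with the lid at its highest; 132 g, give or take. This one starts on the bench outside the tray.
- lid_a (a joint): how far the lid has been pressed down on its pot, m: 0 = standing 8 mm proud, 0.008 = fully home (hard stop). It slides straight down along the pot's axis against a steady friction of about 7 N and stays where it is left.
- lid_a_top (a point): centre of the top face of the ribbed grey lid (round, 50 mm diameter, 10 mm thick, as wide as the pot) of the bench pot: 86 mm above the pot's underside when the lid is 8 mm proud, 78 mm when it is fully home
- pot_b_mid (a point): white plastic specimen pot with a broad paper label band, round, 50 mm diameter, upright; its point is on its axis 40 mm above its underside (z up). The straight body is 66 mm high (grip it there), above it the grey lid; pot with its lid home is 78 mm high, 86 mm with the lid at its highest; 132 g, give or take. This one starts in the tray.
- lid_b (a joint): how far the lid has been pressed down on its pot, m: 0 = standing 8 mm proud, 0.008 = fully home (hard stop). It slides straight down along the pot's axis against a steady friction of about 7 N and stays where it is left.
- lid_b_top (a point): centre of the top face of the ribbed grey lid (round, 50 mm diameter, 10 mm thick, as wide as the pot) of the first tray pot: 86 mm above the pot's underside when the lid is 8 mm proud, 78 mm when it is fully home
- pot_c_mid (a point): white plastic specimen pot with a broad paper label band, round, 50 mm diameter, upright; its point is on its axis 40 mm above its underside (z up). The straight body is 66 mm high (grip it there), above it the grey lid; pot with its lid home is 78 mm high, 86 mm with the lid at its highest; 132 g, give or take. This one starts in the tray.
- lid_c (a joint): how far the lid has been pressed down on its pot, m: 0 = standing 8 mm proud, 0.008 = fully home (hard stop). It slides straight down along the pot's axis against a steady friction of about 7 N and stays where it is left.
- lid_c_top (a point): centre of the top face of the ribbed grey lid (round, 50 mm diameter, 10 mm thick, as wide as the pot) of the second tray pot: 86 mm above the pot's underside when the lid is 8 mm proud, 78 mm when it is fully home
- dish_mid (a point): single round lidded dish, 60 mm diameter, 15 mm high, lying in the tray; point at its centre. Leave it alone
- stack_mid (a point): stack of three such dishes (one piece), 60 mm diameter, 45 mm high, on the bench; point at its centre. Leave it alone
- beaker_mid (a point): small open white beaker, 56 mm diameter, 65 mm high, on the bench; point at its centre. Leave it alone

How it is judged:
By the outcome, as a careful person would: the job done as asked, in the order asked, and still so for the second after the job is handed in, with the robot touching nothing.
It also fails if it takes over 51 s, if anything falls off the work surface, if the arm or the gripper's body presses on something with over 40 N, if the wrist force passes 120 N, or if a joint passes its speed limit or range.

## Working session

There is one attempt and no reset: what is moved stays moved. The work goes in short steps, Python scripts to look and compute and a tool call to move; the robot and the scene stay as the last step left them, time stands still between calls to the robot, and variables do not carry over. Pictures are saved under pics/ and viewed, at most 10 in all, crops included, and the job is handed in when it is done.

Besides the shell and the picture viewer there is one more tool, called after ">>>" as name([rows], argument=value, ...), one row to a line, values as JSON. carry_out: Moves the arm, as the interface text tells. Its arguments: {"type":"object","properties":{"targets":{"type":"array","items":{"type":"array","items":{"type":"number"}}}},"required":["targets"]}

```bash
mkdir -p pics; cat > h.py <<'E'
import numpy as np,cv2
from station import *
from scipy.spatial.transform import Rotation as R
def cam(name):
    s=state();c=capture(name)
    if 'extrinsics' in c: T=np.array(c['extrinsics'])
    else:
        W=np.eye(4);W[:3,:3]=R.from_quat(s['ee_rot']).as_matrix();W[:3,3]=s['tcp_pos'];T=W@np.array(c['mount'])
    K=np.array([[c['fx'],0,c['cx']],[0,c['fy'],c['cy']],[0,0,1]])
    return dict(T=T,K=K,D=np.array(c['distortion'],float),im=c['frame'][:,:,::-1].copy())
def ray(c,p):
    u=cv2.undistortPoints(np.array([[p]],float),c['K'],c['D'])[0,0]
    d=c['T'][:3,:3]@np.array([u[0],u[1],1]);return c['T'][:3,3],d/np.linalg.norm(d)
def tri(obs):
    A=np.zeros((3,3));b=np.zeros(3)
    for c,p in obs:
        o,d=ray(c,p);M=np.eye(3)-np.outer(d,d);A+=M;b+=M@o
    return np.linalg.solve(A,b)
def onz(c,p,z):
    o,d=ray(c,p);return o+d*(z-o[2])/d[2]
def proj(c,X):
    Ti=np.linalg.inv(c['T']);return cv2.projectPoints(np.array(X,float).reshape(-1,3),cv2.Rodrigues(Ti[:3,:3])[0],Ti[:3,3],c['K'],c['D'])[0][:,0]
E
python3 - <<'E'
from h import *
import pickle
print(state(),finger_overhang)
cs={n:cam(n) for n in('scene','side','wrist')}
pickle.dump(cs,open('c0.pkl','wb'))
for n,c in cs.items():
    cv2.imwrite(f'pics/{n}0.png',c['im']);print(n,c['T'][:3].round(3).tolist())
E
```

```text
{'time': 0.0, 'joint_pos': array([-0.04145987,  0.41799704, -0.01028971,  1.61416466,  0.00469819,
        1.11070157, -0.05301026]), 'qd': array([ 0.00039213,  0.00098188, -0.00135143,  0.00104903,  0.00138225,
       -0.00103111, -0.00015708]), 'effort': array([ 3.43503270e-04, -8.64444852e+01,  6.79280274e-01, -4.34903777e+01,
        1.92400004e-02,  7.37222959e-03,  1.31192037e-04]), 'tcp_pos': array([ 6.24675676e-01, -4.14283614e-05,  2.47649919e-01]), 'ee_rot': array([ 7.07126137e-01,  7.07087150e-01, -4.73568842e-04, -4.05577737e-04]), 'ft_force': array([-0.62369361, -0.52486675, -0.68756537]), 'moment': array([-0.01450093, -0.03809103, -0.01373415]), 'finger_force': 0.0, 'gripper_width': 0.9997238963305493} 0.017
scene [[-0.457, 0.722, -0.519, 0.977], [0.889, 0.381, -0.254, 0.276], [0.014, -0.577, -0.816, 0.805]]
side [[0.999, -0.035, 0.022, 0.494], [-0.04, -0.735, 0.677, -0.573], [-0.008, -0.677, -0.736, 0.801]]
wrist [[1.0, 0.001, -0.002, 0.626], [0.001, -0.963, -0.271, 0.069], [-0.002, 0.271, -0.963, 0.373]]
```

View pics/scene0.png

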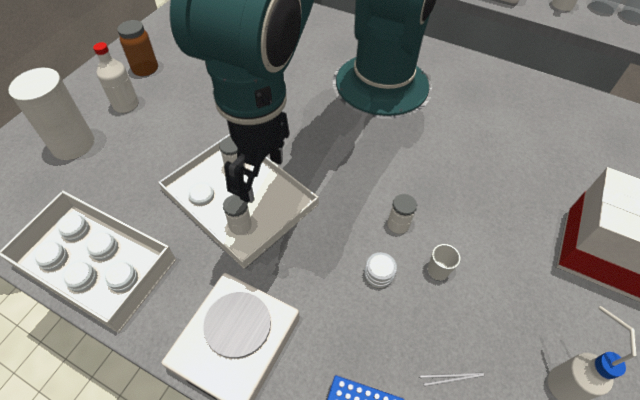

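View pics/side0.png

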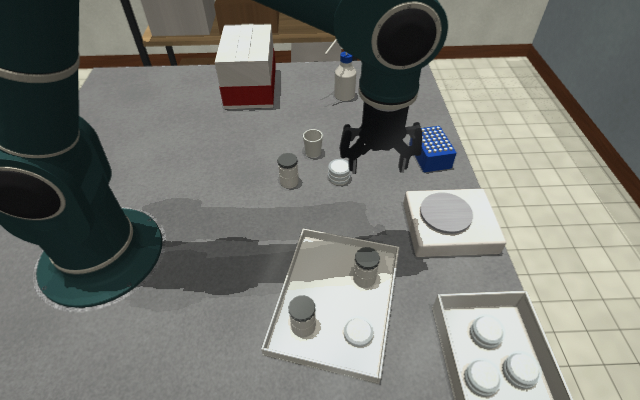

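View pics/wrist0.png

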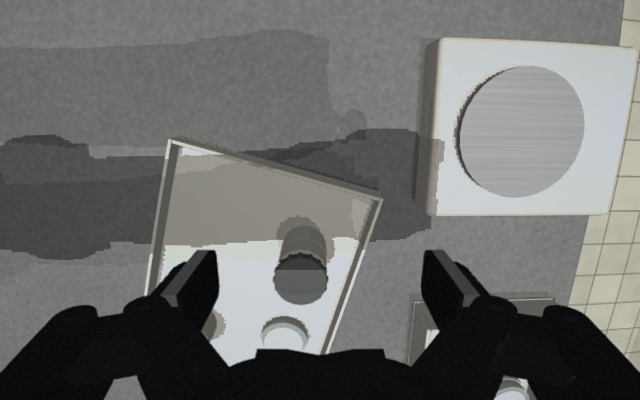

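The scene view shows the bench pot's lid near (404,204) and tray pot lids near (236,204) and (229,147). In the side view they are at (288,161), (367,256) and (302,306). The free quarter of the tray is top-left in the side view. The wrist view shows one tray pot at about (301,278). I'll enlarge these for accurate pixels.

```bash
python3 - <<'E'
import pickle,cv2,numpy as np
cs=pickle.load(open('c0.pkl','rb'))
a=cs['side']['im'][140:390,250:410];b=cs['scene']['im'][125:285,155:455]
A=cv2.resize(a,None,fx=2.4,fy=2.4,interpolation=2)
B=cv2.resize(b,None,fx=2.6,fy=2.6,interpolation=2)
cv2.imwrite('pics/sideC.png',A);cv2.imwrite('pics/sceneC.png',B)
E
```

```text
(no output)
```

View pics/sideC.png

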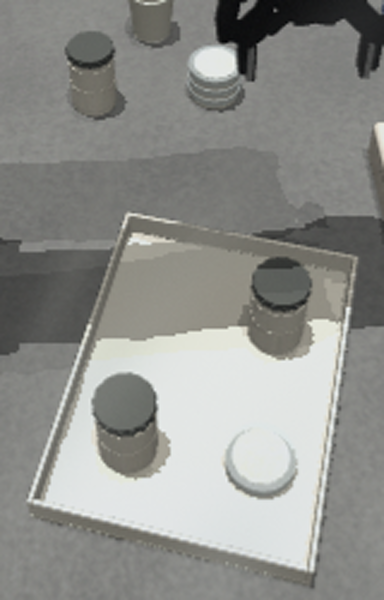

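View pics/sceneC.png

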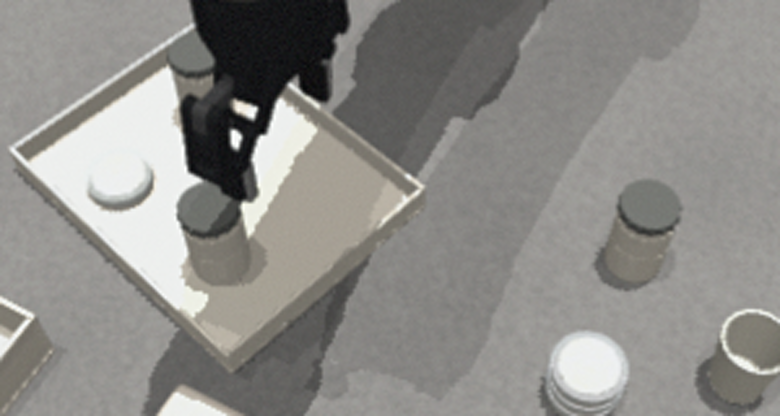

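Crop readings (lid-top centres and tray corners):
- **Side:** bench lid (90,48), tray lids (281,281) and (125,400), rim corners (129,215), (357,259), (312,573) and (33,503).
- **Scene:** bench lid (649,204), tray lids (209,206) and (191,54), rim corners (422,187), (232,357) and (14,151).

```bash
python3 - <<'E'
from h import *
import pickle
cs=pickle.load(open('c0.pkl','rb'))
S=lambda p:(250+(p[0]+.5)/2.4-.5,140+(p[1]+.5)/2.4-.5)
C=lambda p:(155+(p[0]+.5)/2.6-.5,125+(p[1]+.5)/2.6-.5)
for n,s,c in [('A',(90,48),(649,204)),('B',(281,281),(209,206)),('C',(125,400),(191,54)),('r1',(129,215),(422,187)),('r2',(357,259),(232,357)),('r3',(312,573),(14,151)),('stacktop',(214,63),(590,365)),('Abase',(97,105),(636,268)),('beakertop',(151,-8),(754,341))]:
    print(n,tri([(cs['side'],S(s)),(cs['scene'],C(c))]).round(4))
print('r4',onz(cs['side'],S((33,503)),.03).round(4))
print('dish',onz(cs['side'],S((261,457)),.019).round(4))
E
```

```text
A [0.4359 0.2163 0.0818]
B [ 0.6049 -0.0939  0.086 ]
C [ 0.471  -0.1999  0.0835]
r1 [0.4726 0.0293 0.0288]
r2 [ 0.6882 -0.0299  0.0245]
r3 [ 0.6055 -0.3152  0.0243]
stacktop [0.5716 0.226  0.044 ]
Abase [ 0.437   0.2221 -0.0115]
beakertop [0.5045 0.3315 0.0621]
r4 [ 0.3942 -0.256   0.03  ]
dish [ 0.579  -0.2213  0.019 ]
```

>>> carry_out([
  [1,2.7,-2.36,0,0],
  [1,2.7,-2.36,0,0],
  [1,2.7,-2.36,0,0],
  [1,2.7,-2.36,0,0],
  [1,2.7,-2.36,0,0],
  [1,2.7,-2.36,0,0],
  [1,2.7,-2.36,1,0],
  [1,2.7,-2.36,1,0],
  [1,0,0,2,0.133],
  [1,0,0,2,0.134],
  [1,0,0,0,0],
])

```text
time: 1.52
tcp_pos: [0.4354, 0.2157, 0.1873]
ee_rot: [0.795, 0.607, -0.001, -0.0]
ft_force: [0.3, -0.3, 0.9]
gripper_width: 1.001
finger_force: 0.0
```

```bash
cat > w.py <<'E'
from h import *
import sys
s=state();Rm=R.from_quat(s['ee_rot']).as_matrix();p=np.array(s['tcp_pos'])
print('t',s['time'],'p',p.round(4),'yaw',np.degrees(np.arctan2(Rm[1,1],Rm[0,1])).round(2),'z',Rm[:,2].round(4),'F',s['ft_force'].round(1),'w',round(s['gripper_width'],3),'ff',s['finger_force'])
if len(sys.argv)>3: print('shift cm',(100*Rm.T@(np.array(list(map(float,sys.argv[1:4])))-p)).round(2))
E
python3 w.py 0.436 0.216 0.045
python3 - <<'E'
from h import *
c=cam('wrist');cv2.imwrite('pics/w1.png',c['im'])
print(proj(c,[[.436,.216,.082],[.436,.216,0]]))
E
```

```text
t 1.525 p [0.4354 0.2157 0.1873] yaw -15.25 z [-0.0023 -0.0012 -1.    ] F [ 0.3 -0.3  0.9] w 1.001 ff 0.0
shift cm [ 0.07  0.07 14.23]
[[319.81939459 200.23296862]
 [320.03099086 174.92416716]]
```

View pics/w1.png

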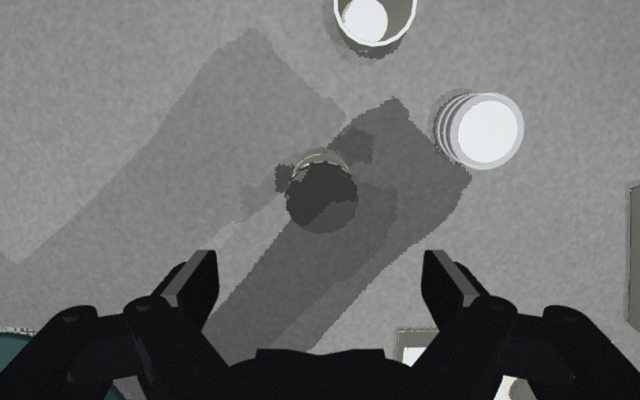

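The lid-top centre shows at (322,199), against a prediction of (320,200), so the fix is good to about 1 mm. I'll descend and grip.

>>> carry_out([
  [1,0.1,0.1,3.5,0],
  [1,0,0,3.5,0],
  [1,0,0,3.5,0],
  [1,0,0,2.2,0],
  [1,0,0,1.5,0],
  [0,0,0,0,0],
  [0,0,0,0,0],
  [0,0,0,0,0],
  [0,0,0,0,0],
  [0,0,0,0,0],
  [0,0,0,0,0],
])

```text
time: 2.95
tcp_pos: [0.4379, 0.217, 0.0475]
ee_rot: [0.795, 0.607, 0.001, 0.0]
ft_force: [-2.1, 0.0, 6.5]
gripper_width: 0.571
finger_force: 60.8
```

```bash
python3 w.py 0.513 -0.063 0.25
```

```text
t 2.95 p [0.4379 0.217  0.0475] yaw -15.27 z [ 1.3e-03  7.0e-04 -1.0e+00] F [-2.1  0.   6.5] w 0.571 ff 60.793309807777405
shift cm [-25.01  14.64 -20.26]
```

>>> carry_out([
  [0,0,0,-0.5,0],
  [0,0,0,-1.5,0],
  [0,0,0,-3,0],
  [0,0,0,-3,0],
  [0,-2.5,1.46,0,0],
  [0,-3.2,1.86,0,0],
  [0,-4.3,2.5,0,0],
  [0,-4.3,2.5,0,0],
  [0,-4.3,2.5,0,0],
  [0,-3.5,2.1,0,0],
  [0,-2.9,1.72,0,0],
  [0,0,0,0,0],
])

```text
time: 4.45
tcp_pos: [0.513, -0.0656, 0.1273]
ee_rot: [0.796, 0.605, 0.0, 0.001]
ft_force: [0.2, 0.8, -1.7]
gripper_width: 0.57
finger_force: 62.3
```

```bash
python3 w.py 0.513 -0.063 0.0515; python3 - <<'E'
from h import *
import pickle
cs={n:cam(n) for n in('scene','side')};pickle.dump(cs,open('c1.pkl','wb'))
a=cv2.resize(cs['side']['im'][170:390,220:440],None,fx=2.5,fy=2.5,interpolation=2)
cv2.imwrite('pics/s2.png',a)
E
```

```text
t 4.45 p [ 0.513  -0.0656  0.1273] yaw -15.51 z [ 1.e-03 -6.e-04 -1.e+00] F [ 0.2  0.8 -1.7] w 0.57 ff 62.30145335197449
shift cm [ 0.25 -0.08  7.58]
```

View pics/s2.png

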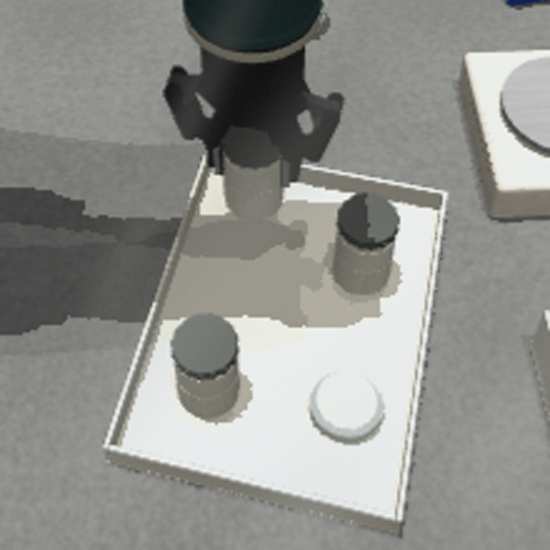

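The pot is upright in the jaws, with its base at crop (252,213), over the free quarter. I'll lower it.

>>> carry_out([
  [0,0.2,-0.1,2,0],
  [0,0,0,2,0],
  [0,0,0,1.5,0],
  [0,0,0,0.8,0],
  [0,0,0,0.5,0],
  [0,0,0,0.2,0],
  [0,0,0,0.1,0],
  [0,0,0,0,0],
  [0,0,0,0,0],
])

```text
time: 5.68
tcp_pos: [0.5123, -0.0609, 0.0555]
ee_rot: [0.795, 0.607, 0.0, 0.0]
ft_force: [0.0, -0.2, -1.5]
gripper_width: 0.569
finger_force: 62.3
```

>>> carry_out([
  [0,0,0,0.1,0],
  [0,0,0,0.1,0],
  [0,0,0,0.05,0],
  [0,0,0,0.05,0],
  [0,0,0,0,0],
])

```text
time: 6.3
tcp_pos: [0.5122, -0.0609, 0.0522]
ee_rot: [0.795, 0.607, -0.0, -0.0]
ft_force: [0.1, -0.8, -2.0]
gripper_width: 0.573
finger_force: 62.3
```

>>> carry_out([
  [0,0,0,0.05,0],
  [0,0,0,0.05,0],
  [0,0,0,0,0],
])

```text
time: 6.68
tcp_pos: [0.5123, -0.0609, 0.0515]
ee_rot: [0.795, 0.607, 0.0, 0.0]
ft_force: [-3.2, 0.7, 4.8]
gripper_width: 0.569
finger_force: 63.1
```

>>> carry_out([
  [0.6,0,0,0,0],
  [0.65,0,0,0,0],
  [0.7,0,0,0,0],
  [0.75,0,0,0,0],
  [0.78,0,0,0,0],
  [0.78,0,0,0,0],
  [0.78,0,0,-1,0],
  [0.78,0,0,-3,0],
  [0.78,0,0,-4,0],
  [0.5,0,0,-3,0],
  [0,0,0,-1,0],
  [0,0,0,0,0],
])

```text
time: 8.18
tcp_pos: [0.5123, -0.0609, 0.1716]
ee_rot: [0.795, 0.607, 0.0, 0.0]
ft_force: [-0.3, -0.7, -0.8]
gripper_width: 0.144
finger_force: 0.0
```

>>> carry_out([
  [0,0,0,0,0],
  [0,0,0,0,0],
  [0,0,0,0,0],
])

```text
time: 8.55
tcp_pos: [0.512, -0.0609, 0.1707]
ee_rot: [0.795, 0.607, -0.0, -0.0]
ft_force: [-0.1, 0.0, 0.4]
gripper_width: 0.001
finger_force: 0.0
```

```bash
python3 w.py .512 -.061 .12; python3 - <<'E'
from h import *
import pickle
cs={n:cam(n) for n in('scene','side','wrist')};pickle.dump(cs,open('c2.pkl','wb'))
a=cv2.resize(cs['side']['im'][180:390,250:440],None,fx=2.5,fy=2.5,interpolation=2)
b=cv2.resize(cs['wrist']['im'],(480,300))
o=np.zeros((525+0,800,3),np.uint8);o[:525,:475]=a;o[:300,475:]=b[:,80:405]
cv2.imwrite('pics/s3.png',o)
print(proj(cs['wrist'],[[.5123,-.061,.09]]))
E
```

```text
t 8.55 p [ 0.512  -0.0609  0.1707] yaw -15.3 z [-0.0011  0.     -1.    ] F [-0.1  0.   0.4] w 0.001 ff 0.0
shift cm [-0.01  0.01  5.07]
[[319.16143173 212.21738148]]
```

View pics/s3.png

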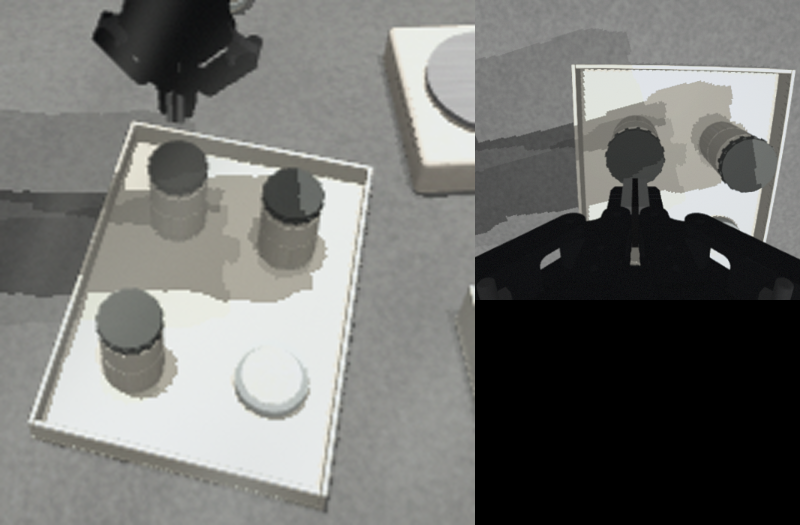

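Pot A stands upright in the tray, with its lid centre at full-frame (320,209) against a predicted (319,212). B's lid is at full-frame wrist (469,219). Now I'll press A.

>>> carry_out([
  [0,0,0,2,0],
  [0,0,0,2,0],
  [0,0,0,1,0],
  [0,0,0,0.5,0],
  [0,0,0,0.3,0],
  [0,0,0,0.3,0],
  [0,0,0,0.3,0],
  [0,0,0,0,0],
])

```text
time: 9.7
tcp_pos: [0.5122, -0.0609, 0.1072]
ee_rot: [0.795, 0.607, -0.0, -0.0]
ft_force: [0.3, 0.3, 0.8]
gripper_width: 0.001
finger_force: 0.0
```

```bash
python3 - <<'E'
from h import *
import pickle
cs=pickle.load(open('c2.pkl','rb'))
for z in(.082,.09): print(onz(cs['wrist'],(469,219),z).round(4))
print(tri([(cs['wrist'],(469,219)),(cs['side'],(250+292.5/2.5-.5,180+195.5/2.5-.5))]))
print(tri([(cs['wrist'],(320,209)),(cs['side'],(250+178/2.5-.5,180+168/2.5-.5))]))
for z in(.082,.09): print(onz(cs['side'],(250+129.5/2.5-.5,180+319/2.5-.5),z).round(4))
E
```

```text
[ 0.6067 -0.0946  0.082 ]
[ 0.6038 -0.0909  0.09  ]
[ 0.60574278 -0.09420845  0.08285288]
[ 0.51193942 -0.06159077  0.08177131]
[ 0.4685 -0.1995  0.082 ]
[ 0.4688 -0.2036  0.09  ]
```

>>> carry_out([
  [0,0,0,0.2,0],
  [0,0,0,0.2,0],
  [0,0,0,0,0],
])

```text
time: 10.07
tcp_pos: [0.5123, -0.0609, 0.1033]
ee_rot: [0.795, 0.607, 0.0, 0.0]
ft_force: [0.8, -0.1, 1.4]
gripper_width: 0.001
finger_force: 0.4
```

>>> carry_out([
  [0,0,0,0.2,0],
  [0,0,0,0.1,0],
  [0,0,0,0,0],
])

```text
time: 10.45
tcp_pos: [0.5123, -0.0609, 0.1004]
ee_rot: [0.795, 0.607, 0.0, 0.0]
ft_force: [-0.3, 0.1, 4.1]
gripper_width: -0.0
finger_force: 1.9
```

>>> carry_out([
  [0,0,0,0.1,0],
  [0,0,0,0.1,0],
  [0,0,0,0,0],
])

```text
time: 10.82
tcp_pos: [0.5126, -0.0609, 0.0989]
ee_rot: [0.795, 0.607, 0.0, 0.0]
ft_force: [-4.0, -0.7, 15.9]
gripper_width: 0.001
finger_force: 8.2
```

>>> carry_out([
  [0,0,0,0.1,0],
  [0,0,0,0.1,0],
  [0,0,0,0,0],
])

```text
time: 11.2
tcp_pos: [0.5136, -0.061, 0.0987]
ee_rot: [0.795, 0.607, 0.001, 0.001]
ft_force: [-12.4, 1.6, 49.7]
gripper_width: 0.002
finger_force: 25.0
```

A's lid is home: hard stop at a tip height of 82 mm. I'll lift and go to B.

>>> carry_out([
  [0,0,0,-0.4,0],
  [0,0,0,-1.5,0],
  [0,0,0,-2,0],
  [0,0,0,0,0],
])

```text
time: 11.7
tcp_pos: [0.513, -0.061, 0.1369]
ee_rot: [0.795, 0.607, 0.001, 0.001]
ft_force: [0.4, 0.1, -0.6]
gripper_width: 0.003
finger_force: 0.0
```

```bash
python3 w.py .605 -.094 .112
```

```text
t 11.7 p [ 0.513  -0.061   0.1369] yaw -15.3 z [ 2.3e-03 -2.0e-04 -1.0e+00] F [ 0.4  0.1 -0.6] w 0.003 ff 0.0
shift cm [-0.76  9.74  2.51]
```

>>> carry_out([
  [0,-0.2,2.4,0,0],
  [0,-0.2,2.5,0,0],
  [0,-0.2,2.5,0,0],
  [0,-0.16,2.4,0,0],
  [0,0,0,1.2,0],
  [0,0,0,1.2,0],
  [0,0,0,0.3,0],
  [0,0,0,0.3,0],
  [0,0,0,0,0],
])

```text
time: 12.82
tcp_pos: [0.6047, -0.094, 0.1054]
ee_rot: [0.795, 0.607, 0.0, 0.0]
ft_force: [0.8, -0.2, -0.1]
gripper_width: 0.001
finger_force: 0.0
```

>>> carry_out([
  [0,0,0,0.2,0],
  [0,0,0,0.1,0],
  [0,0,0,0,0],
])

```text
time: 13.2
tcp_pos: [0.6049, -0.0941, 0.1027]
ee_rot: [0.795, 0.607, 0.0, 0.0]
ft_force: [-1.5, 0.6, 4.3]
gripper_width: 0.003
finger_force: 2.4
```

>>> carry_out([
  [0,0,0,0.15,0],
  [0,0,0,0.1,0],
  [0,0,0,0,0],
])

```text
time: 13.58
tcp_pos: [0.6049, -0.094, 0.1002]
ee_rot: [0.795, 0.607, 0.0, 0.0]
ft_force: [-0.1, 0.2, 4.0]
gripper_width: 0.002
finger_force: 2.4
```

>>> carry_out([
  [0,0,0,0.1,0],
  [0,0,0,0.1,0],
  [0,0,0,0,0],
])

```text
time: 13.95
tcp_pos: [0.6053, -0.0941, 0.099]
ee_rot: [0.795, 0.607, 0.001, 0.0]
ft_force: [-4.6, 0.8, 17.8]
gripper_width: -0.002
finger_force: 8.7
```

>>> carry_out([
  [0,0,0,0.1,0],
  [0,0,0,0.05,0],
  [0,0,0,0,0],
])

```text
time: 14.32
tcp_pos: [0.6059, -0.0942, 0.0989]
ee_rot: [0.795, 0.607, 0.001, 0.001]
ft_force: [-10.3, 1.8, 37.1]
gripper_width: 0.002
finger_force: 18.3
```

B's lid is home too. Next is C.

>>> carry_out([
  [0,0,0,-0.4,0],
  [0,0,0,-1.5,0],
  [0,0,0,-2,0],
  [0,0,0,0,0],
])

```text
time: 14.82
tcp_pos: [0.6057, -0.0942, 0.1376]
ee_rot: [0.795, 0.607, 0.001, 0.001]
ft_force: [-1.0, 0.6, -0.3]
gripper_width: 0.001
finger_force: 0.0
```

```bash
python3 w.py .470 -.200 .112
```

```text
t 14.825 p [ 0.6057 -0.0942  0.1376] yaw -15.3 z [ 3.1e-03 -4.0e-04 -1.0e+00] F [-1.   0.6 -0.3] w 0.001 ff 0.0
shift cm [-13.79 -10.31   2.53]
```

>>> carry_out([
  [0,-2.3,-1.7,0,0],
  [0,-2.3,-1.7,0,0],
  [0,-2.3,-1.7,0,0],
  [0,-2.3,-1.7,0,0],
  [0,-2.3,-1.7,0,0],
  [0,-2.3,-1.8,0,0],
  [0,0,0,0,0],
])

```text
time: 15.7
tcp_pos: [0.4675, -0.2013, 0.1355]
ee_rot: [0.796, 0.606, -0.0, -0.0]
ft_force: [0.1, -0.1, 0.3]
gripper_width: 0.001
finger_force: 0.0
```

```bash
python3 w.py .470 -.200 .106; python3 - <<'E'
from h import *
c=cam('scene');d=cam('wrist')
a=cv2.resize(c['im'][110:270,150:330],None,fx=2.5,fy=2.5,interpolation=2)
b=d['im'][100:300,160:480]
o=np.zeros((400,770,3),np.uint8);o[:,:450]=a;o[:200,450:]=b
cv2.imwrite('pics/s4.png',o);print(proj(d,[[.47,-.2,.09],[.47,-.2,.082]]))
E
```

```text
t 15.7 p [ 0.4675 -0.2013  0.1355] yaw -15.46 z [-6.e-04 -4.e-04 -1.e+00] F [ 0.1 -0.1  0.3] w 0.001 ff 0.0
shift cm [0.2  0.2  2.94]
[[320.69280761 231.96495435]
 [320.66359764 226.5801901 ]]
```

View pics/s4.png

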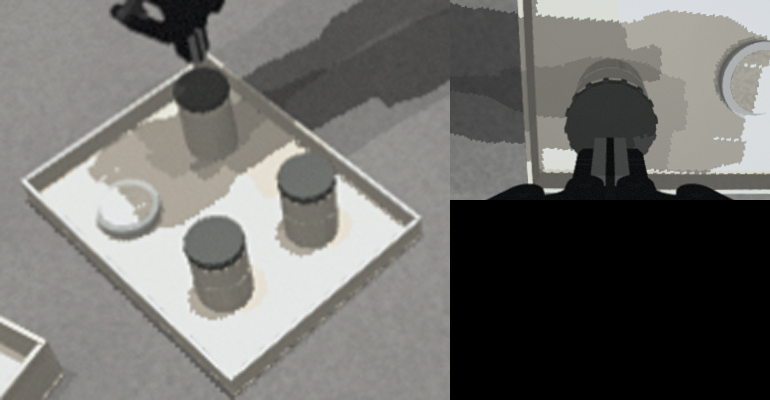

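All three pots stand upright. C's lid is at full-frame (321,225), which matches the prediction. I'll press it.

>>> carry_out([
  [0,0.2,0.2,1.3,0],
  [0,0,0,1,0],
  [0,0,0,0.3,0],
  [0,0,0,0.3,0],
  [0,0,0,0,0],
])

```text
time: 16.42
tcp_pos: [0.4714, -0.1986, 0.1062]
ee_rot: [0.795, 0.607, -0.0, -0.0]
ft_force: [0.1, 0.1, 0.3]
gripper_width: 0.002
finger_force: 0.0
```

>>> carry_out([
  [0,0,0,0.2,0],
  [0,0,0,0.1,0],
  [0,0,0,0,0],
])

```text
time: 16.8
tcp_pos: [0.4714, -0.1986, 0.1033]
ee_rot: [0.795, 0.607, -0.0, 0.0]
ft_force: [0.3, 0.3, 0.6]
gripper_width: -0.0
finger_force: 0.0
```

>>> carry_out([
  [0,0,0,0.15,0],
  [0,0,0,0.1,0],
  [0,0,0,0,0],
])

```text
time: 17.18
tcp_pos: [0.4715, -0.1986, 0.1009]
ee_rot: [0.795, 0.607, 0.0, 0.0]
ft_force: [-0.9, 1.2, 3.4]
gripper_width: 0.003
finger_force: 1.8
```

>>> carry_out([
  [0,0,0,0.1,0],
  [0,0,0,0.1,0],
  [0,0,0,0,0],
])

```text
time: 17.55
tcp_pos: [0.4716, -0.1986, 0.099]
ee_rot: [0.795, 0.607, 0.0, 0.0]
ft_force: [-2.1, 0.5, 7.4]
gripper_width: 0.002
finger_force: 3.7
```

>>> carry_out([
  [0,0,0,0.1,0],
  [0,0,0,0.1,0],
  [0,0,0,0,0],
])

```text
time: 17.92
tcp_pos: [0.4726, -0.199, 0.0988]
ee_rot: [0.795, 0.607, 0.001, 0.001]
ft_force: [-10.0, 4.2, 40.4]
gripper_width: -0.001
finger_force: 20.5
```

>>> carry_out([
  [0,0,0,-0.4,0],
  [0,0,0,-1.5,0],
  [0,0,0,-3,0],
  [0,0,0,-4,0],
  [0,0,0,-4,0],
  [0,0,0,0,0],
  [0,0,0,0,0],
])

```text
time: 18.8
tcp_pos: [0.4712, -0.1985, 0.2258]
ee_rot: [0.795, 0.607, -0.0, -0.0]
ft_force: [-0.7, -0.4, -1.1]
gripper_width: 0.001
finger_force: 0.0
```

```bash
python3 w.py; python3 - <<'E'
from h import *
c=cam('scene');d=cam('side')
o=np.zeros((540,760,3),np.uint8)
o[:,:320]=cv2.resize(d['im'][110:380,250:410],None,fx=2,fy=2,interpolation=2)
o[:400,320:]=cv2.resize(c['im'][110:310,150:370],None,fx=2,fy=2,interpolation=2)
cv2.imwrite('pics/s5.png',o)
E
```

```text
t 18.8 p [ 0.4712 -0.1985  0.2258] yaw -15.3 z [-1.e-04 -0.e+00 -1.e+00] F [-0.7 -0.4 -1.1] w 0.001 ff 0.0
```

View pics/s5.png

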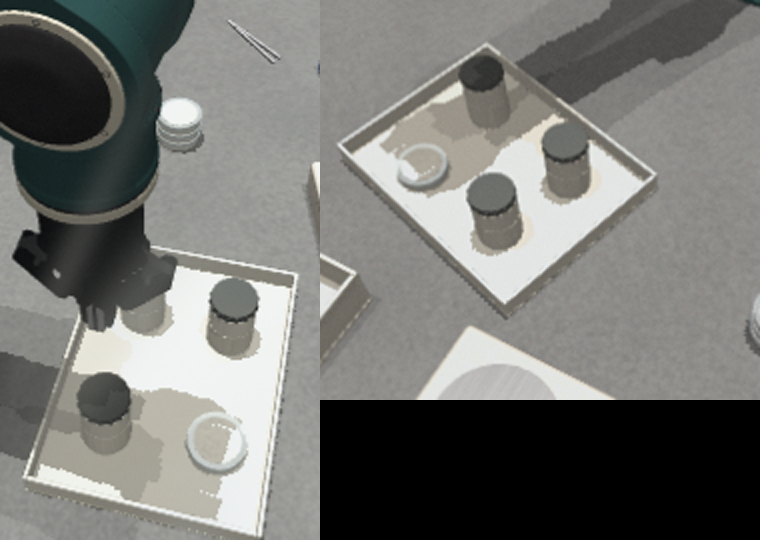

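All three pots are upright in the tray with their lids flush. In the scene crop the lids are at (481,70), (566,140) and (491,192). The dishes are undisturbed and the gripper is clear.

```bash
python3 -c "from station import *;print(hand_in())"
```

```text
the job is handed in; nothing more can be done
None
```

The bench pot now stands upright in the free quarter of the tray, all three lids were pressed to their hard stops, and the job was handed in at about 19 s; the verdict was not shown.

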